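# Unscrew the jar lid of unknown thread and hold it up

## Robot

A 6-joint arm with a two-finger parallel gripper is mounted at the origin on the work surface. World frame = base frame: x ahead of the robot, y to its left, z up, the work surface at z = 0. Lengths are in m, angles in rad, forces in N, time in s.
With the tool pointing down it reaches from about 0.25 to 0.775 m from the base axis. Payload 8.9 kg.
Tool frame: the origin (TCP) lies on the centre line of the jaws, within the pads' length; the fingertips stand 22 mm ahead of it and the grasp point (between the pads) lies 3 mm ahead of it (finger_overhang is the y of the fingertips in the tool frame, in m); y points along the fingers, x is the direction in which the jaws open and shut, and the axes are right-handed (so a half turn about y gives the same grasp; the last joint's range is limited). The gripper opens to 85 mm and grips with 20 to 120 N. Pads are 22 mm wide; open, the fingers measure 114 mm over their backs; the gripper's body (76 mm by 85 mm) begins 54 mm behind the grasp point. The pads swing forward as they close: fully open they stand 13 mm farther back than shut.
Start: joints at [-1.271, 0.291, -0.153, 1.127, 0, 1.431], TCP at [0.223, -0.475, 0.253] pointing down, gripper open.
Joint ranges: [-2.52, 2.52], [-0.91, 1.74], [-1.3, 1.37], [-1.96, 2.02], [-1.52, 1.47], [-3.14, 3.14]. Speed limits (rad/s): [2.22, 2.22, 2.79, 3.14, 3.14, 3.14].

## Interface

Orientations are given as a unit quaternion [x, y, z, w].
In Python, from workcell import * gives the robot as it stands.
- The arm moves only by the tool servo_tool, never from a script. Its argument "targets" is a list that holds one entry, the list of rows, each a list of 7 numbers: the closure, from -1 (fully open) to 1 (shut), then the shift along the tool's x, y, z in units of 30 mm (1.0 is 30 mm), then the turn, a rotation vector about the tool's x, y, z in units of 6 degrees (1.0 is 6 degrees). In form: [[[fingers, tx, ty, tz, ax, ay, az], ...]]. A call has 1 to 20 rows; each row shifts and turns the commanded pose from where the row before left it, along the tool's axes as they then stand; what a row does not reach is not made up. A row lasts 1/10 s, in which the tool goes at most 50 mm and 8.59 degrees, less where a joint would pass 70% of its speed; a pose out of reach is approached as far as the arm can. A call is refused whole if a number of a shift passes 1 or a number of a turn 1, either way. A call with a gripper value outside its range is refused whole. The fingers move at their own pace and stop on an object; "newtons" is the grip in N (left out, the last holds). Time passes only in rows, so rows that do not move let the fingers close. It gives the time, the measured TCP pose, the force and the opening at its end, in the units of the state.
- get_obs(): the state, without advancing time (a new reading comes with each control period).
- snapshot(name): name is "scene" or "top"; returns the picture (384x512x3 uint8, red, green, blue); there is no depth.
- calibration(name): a dict with "fx", "fy", "cx", "cy" (pixels), "rvec" (rotation vector, rad) and "tvec" (3), from world to camera coordinates, as OpenCV has them. Camera axes: x right, y down, z forward; pixel columns grow to the right and rows downward; lengths in m; the calibration is good to about 2 mm. A picture is of the moment at which its call begins. calibration takes no time and is no camera call.
- hand_in(): hands the job in, once; it reports no verdict.
Trained networks look in the newest picture that a camera, given by its name, has taken for a name from the list of things; names that differ only in an ending like _2 or _b are one class to them, and where a whole thing is asked for, a point or a joint stands for the part that bears it (a point fixed in the world has none). Each returns a list of dicts, best first, with "score" (0 to 1); they miss things now and then, are a little off and sometimes report something else, mostly with a low value. They report only what shows in the picture. A call takes as long as a camera call. They do not tell look-alikes from the thing itself.
- search_frame(camera, name): "box" ([left, top, width, height] in pixels, round what is visible of it).
- trace(camera, name): "region" (384x512 bool, what is visible of it) and "box" ([left, top, width, height] in pixels, round what is visible of it).
- mark_of(camera, name): "at" ([row, column] in pixels: a listed point, or the origin of a listed thing).
The state is a dict: "clock": time; "q": joint angles; "joint_velocities": joint speeds; "joint_efforts": joint torques, N m; "position": TCP position; "orientation": TCP orientation; "wrist_force": force on the tool from outside, world axes, zero at the start; "wrist_torque": the same for the moment, N m; "gripper_width": finger opening in m.
Only numpy, scipy, OpenCV 4.12 (cv2) and the standard library are available. Lean on these libraries where they do the work, as an engineer would, in place of code of your own. Each camera call takes 0.05 s, during which the arm holds its last target. There are 200 camera calls.

## Task

The jar on the round board is to be opened for filling, but nobody remembers which way its lid unscrews: grip the lid, try gently one way and then the other, and turn it the way that gives, without forcing it against its stop or pulling on it while it is locked. Then lift the lid straight up and finish while still holding it, level and still, 6 to 15 cm above where it sat, over its own jar. Leave the other jar closed and the other things where they are.

Things in the scene. Friction and masses are not known exactly. Their poses are not given: they have to be found in the camera images.
- board_round: fixed round wooden board, 180 mm across, 12 mm thick; origin: centre of its underside, on the table. The jar to open stands on it, within 30 mm of its centre
- board_square: fixed square wooden board, 170 mm, 12 mm thick; origin: centre of its underside. The other jar, to be left closed, stands on it
- jar_a: glass jar, 74 mm wide, 114 mm tall, in a fixed wooden block (96 x 96 x 38 mm), cannot move or turn. Origin: centre of the block's underside. Seated, its lid's origin is 100 mm above it. Shoulder: 5 mm below the lid no wider than the lid, full width 20 mm below. The lid may unscrew clockwise or anticlockwise: not known, the jars need not be alike. On the round or square board.
- jar_b: glass jar, 74 mm wide, 114 mm tall, in a fixed wooden block (96 x 96 x 38 mm), cannot move or turn. Origin: centre of the block's underside. Seated, its lid's origin is 100 mm above it. Shoulder: 5 mm below the lid no wider than the lid, full width 20 mm below. The lid may unscrew clockwise or anticlockwise: not known, the jars need not be alike. On the round or square board.
- lid_a: steel twist-off lid, 60 mm wide, 28 mm tall, about 60 g, 3 mm rib on top along its x. Origin: centre of the lower edge, z up. Grip the rim from above, 15 to 25 mm over that edge. Locked by inner lugs, turns almost freely: the wrong way at most 8 degrees, then a hard stop (torque rises at once); the right way it lifts off once turned 45 to 130 degrees (70 is good). It closes jar_a.
- lid_b: steel twist-off lid, 60 mm wide, 28 mm tall, about 60 g, 3 mm rib on top along its x. Origin: centre of the lower edge, z up. Grip the rim from above, 15 to 25 mm over that edge. Locked by inner lugs, turns almost freely: the wrong way at most 8 degrees, then a hard stop (torque rises at once); the right way it lifts off once turned 45 to 130 degrees (70 is good). It closes jar_b.
- mortar: bystander: loose wooden mortar, 110 mm across, 85 mm tall, behind the boards; origin: centre of its underside
- saucer_low: bystander: lower of two stacked ceramic saucers, 140 mm across, 16 mm tall; origin: centre of its underside
- saucer_top: bystander: upper saucer, same size
- shaker: bystander: small ceramic salt shaker, 38 mm across, 68 mm tall, between the boards; origin: centre of its underside
- spoon: bystander: loose wooden spoon, 160 mm long, lying between the boards
Mind the look-alikes: they are no part of the job. What is shaped like the lid_a but black, brown or purple is not meant.

How it is judged:
By the outcome, as a careful person would: the job done as asked, in the order asked, and still so for the second after the job is handed in, while the arm keeps its last pose, push and grip.
It also fails if it takes over 45 s, if anything falls off the work surface, if the arm or the gripper's body presses on something with over 40 N, if the wrist force passes 120 N, or if a joint passes its speed limit or range.

## Working session

There is one attempt and no reset: what is moved stays moved. The work goes in short steps, Python scripts to look and compute and a tool call to move; the robot and the scene stay as the last step left them, time stands still between calls to the robot, and variables do not carry over. Pictures are saved under pics/ and viewed, about 8 in all and at most 12, crops included, and the job is handed in when it is done.

Besides the shell and the picture viewer there is one more tool, called as name(argument=value, ...) on one line, values as JSON. servo_tool: Moves the arm, as the interface text tells. Its arguments: {"type":"object","properties":{"targets":{"type":"array"},"newtons":{"type":"number"}},"required":["targets"]}

```bash
mkdir -p pics; python3 - <<'E'
from workcell import *
import cv2
for c in ["scene","top"]:
    im=snapshot(c); cv2.imwrite(f"pics/{c}0.png",im[:,:,::-1]); print(c,calibration(c))
    for n in ["lid_a","board_round","board_square","jar_a"]:
        print(c,n,[(mm["score"],mm["at"]) for mm in mark_of(c,n)][:4])
    for n in ["lid_a"]:
        print([(m["score"],m["box"]) for m in trace(c,n)][:4])
print(get_obs())
E
```

```text
scene {'fx': 485.9329693513323, 'fy': 485.9329693513323, 'cx': 258.8128574387947, 'cy': 198.21336544589118, 'rvec': array([ 1.80174645,  1.60373812, -0.69947218]), 'tvec': array([-0.05582543, -0.3342989 ,  1.58848388])}
scene lid_a [(0.97, [151.1, 194.0]), (0.89, [231.9, 205.4]), (0.84, [196.6, 135.2]), (0.81, [151.1, 330.6])]
scene board_round [(0.73, [183.5, 316.9])]
scene board_square [(0.91, [180.2, 188.3])]
scene jar_a [(0.97, [181.8, 196.1]), (0.59, [181.0, 323.5])]
[(0.89, [119.8, 183.3, 19.9, 19.7]), (0.85, [141.5, 216.4, 28.1, 24.9]), (0.83, [320.2, 135.4, 25.2, 24.5]), (0.8, [182.2, 136.6, 24.4, 20.3])]
top {'fx': 432.3416584599425, 'fy': 432.3416584599425, 'cx': 256.40776417994783, 'cy': 193.83055366792968, 'rvec': array([ 2.15679649, -2.17735478,  0.11137752]), 'tvec': array([-0.0092254 ,  0.5867962 ,  1.10636085])}
top lid_a [(0.96, [193.1, 346.5]), (0.74, [237.6, 177.4]), (0.69, [250.8, 315.3]), (0.66, [239.2, 373.2])]
top board_round [(0.73, [244.9, 190.0])]
top board_square [(0.67, [255.1, 320.6])]
top jar_a [(0.96, [239.3, 182.8]), (0.59, [252.0, 309.3])]
[(0.96, [166.7, 226.9, 23.5, 27.3]), (0.87, [296.2, 174.2, 22.6, 24.2]), (0.75, [362.4, 228.4, 26.1, 23.0]), (0.62, [336.9, 179.5, 22.7, 19.7])]
{'clock': 0.6, 'q': array([-1.27129088e+00,  2.90670018e-01, -1.53404757e-01,  1.12671904e+00,
       -7.83987165e-06,  1.43149995e+00]), 'joint_velocities': array([ 2.71837124e-05, -1.98994712e-04, -2.73134136e-03,  1.66736825e-04,
        2.06194180e-04,  1.73124096e-05]), 'joint_efforts': array([-7.50278614e-04, -5.36792243e+01,  3.31543708e+01,  2.01750598e-03,
       -1.15741832e-04,  3.01906383e-06]), 'position': array([ 0.22304879, -0.47525056,  0.25331892]), 'orientation': array([ 0.59683916, -0.37919266,  0.37919042, -0.59683379]), 'wrist_force': array([ 0.74132737, -0.01434971, -0.65316591]), 'wrist_torque': array([ 0.02511589,  0.06921147, -0.00471651]), 'gripper_width': 0.08527208014060814}
```

```bash
python3 - <<'E'
import cv2,numpy as np
a=cv2.imread("pics/scene0.png")[90:290,90:390];b=cv2.imread("pics/top0.png")[140:340,130:430]
cv2.imwrite("pics/both.png",np.vstack([cv2.resize(x,None,fx=1.5*1,fy=1.5,interpolation=cv2.INTER_CUBIC) for x in (a,b)]))
cv2.imwrite("pics/both2.png",cv2.resize(np.vstack([a,b]),None,fx=1.5,fy=1.5))
E
```

```text
(no output)
```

View pics/both.png

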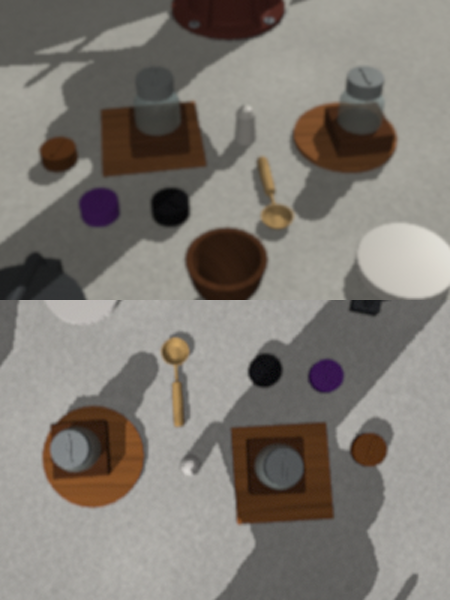

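View pics/top0.png

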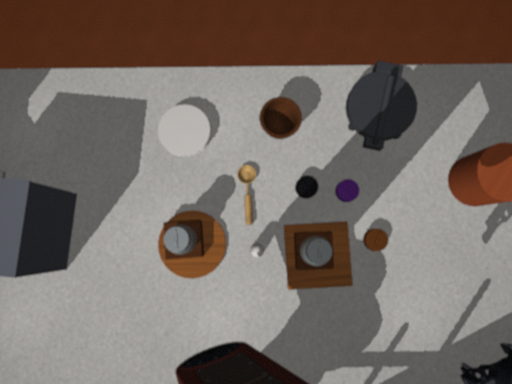

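Top view: the target jar stands on the round board with its lid at about (col 179, row 239). In the scene view its lid is at about (333, 148). The black, purple and brown lids on the table are the look-alikes. Next I triangulate.

```bash
cat > h.py <<'E'
from workcell import *
import cv2,numpy as np
from scipy.spatial.transform import Rotation as R
def P(c):
    k=calibration(c);K=np.array([[k["fx"],0,k["cx"]],[0,k["fy"],k["cy"]],[0,0,1]])
    return K@np.c_[cv2.Rodrigues(np.array(k["rvec"]))[0],k["tvec"]]
def tri(a,b): # a scene (col,row), b top
    X=cv2.triangulatePoints(P("scene"),P("top"),np.array(a,float).reshape(2,1),np.array(b,float).reshape(2,1));X=(X[:3]/X[3]).ravel()
    e=[np.round((lambda v:v[:2]/v[2])(P(c)@np.r_[X,1])-p,1) for c,p in (("scene",a),("top",b))]
    return X.round(4),e
def proj(c,X):
    v=P(c)@np.vstack([np.asarray(X,float).T,np.ones(len(X))]);return (v[:2]/v[2]).T
E
python3 - <<'E'
from h import *
print("lid",tri((330.6,151.1),(177.4,237.6)))
print("jar",tri((323.5,181.0),(182.8,239.3)))
print("board",tri((316.9,183.5),(190,244.9)))
print("sq lid",tri((194,151.1),(315.3,250.8)))
# silhouette fit of lid cylinder
regs={}
for c,p in (("scene",(333,145)),("top",(178,240))):
    snapshot(c)
    for m in trace(c,"lid_a"):
        if m["region"][p[1],p[0]]: regs[c]=m["region"];break
print({c:(r.sum(),np.argwhere(r).mean(0)[::-1]) for c,r in regs.items()})
from scipy.optimize import least_squares
t=np.linspace(0,2*np.pi,72)
def mom(c,x):
    pts=np.vstack([np.c_[x[0]+.03*np.cos(t),x[1]+.03*np.sin(t),0*t+x[2]+h] for h in (0,.028)])
    hull=cv2.convexHull(proj(c,pts).astype(np.float32));M=cv2.moments(hull);b=hull[:,0]
    return np.array([M["m10"]/M["m00"],M["m01"]/M["m00"]]),M["m00"]
f=lambda x:np.hstack([mom(c,x)[0]-np.argwhere(r).mean(0)[::-1] for c,r in regs.items()])
s=least_squares(f,[*tri((330.6,151.1),(177.4,237.6))[0]],x_scale=.01,diff_step=1e-3);print("fit",s.x,s.fun,[mom(c,s.x)[1] for c in regs])
o=get_obs();print(o["position"],R.from_quat(o["orientation"]).as_matrix().round(3))
o_=[]
for c in regs:
    im=snapshot(c)[:,:,::-1].copy()
    im=cv2.resize(im,None,fx=5,fy=5,interpolation=cv2.INTER_CUBIC)
    for h in (0,.028):
        q=(proj(c,np.c_[s.x[0]+.03*np.cos(t),s.x[1]+.03*np.sin(t),0*t+s.x[2]+h])+.5)*5
        cv2.polylines(im,[q.astype(int)],True,(0,255,0),1)
    u,v=[int(a*5) for a in mom(c,s.x)[0]];o_.append(im[v-200:v+200,u-200:u+200])
cv2.imwrite("pics/fit.png",np.hstack(o_))
E
```

```text
lid (array([0.4731, 0.1745, 0.1108]), [array([ 0.9, -0.1]), array([1.1, 0.2])])
jar (array([0.4681, 0.1728, 0.0125]), [array([ 2.5, -0.2]), array([3.1, 0.5])])
board (array([ 0.4534,  0.1588, -0.0073]), [array([ 1.8, -0.1]), array([2.2, 0.4])])
sq lid (array([ 0.4389, -0.1567,  0.1103]), [array([0.4, 0. ]), array([0.5, 0. ])])
{'scene': (np.int64(474), array([332.1350211 , 145.26160338])), 'top': (np.int64(531), array([176.68361582, 238.90960452]))}
fit [0.4705423  0.17512008 0.1123964 ] [ 0.14144133 -0.01158367  0.137155    0.02712059] [521.7904543087352, 556.1320975482231]
[ 0.22304453 -0.47527101  0.25330559] [[ 0.425  0.     0.905]
 [-0.905 -0.     0.425]
 [ 0.    -1.    -0.   ]]
```

View pics/fit.png

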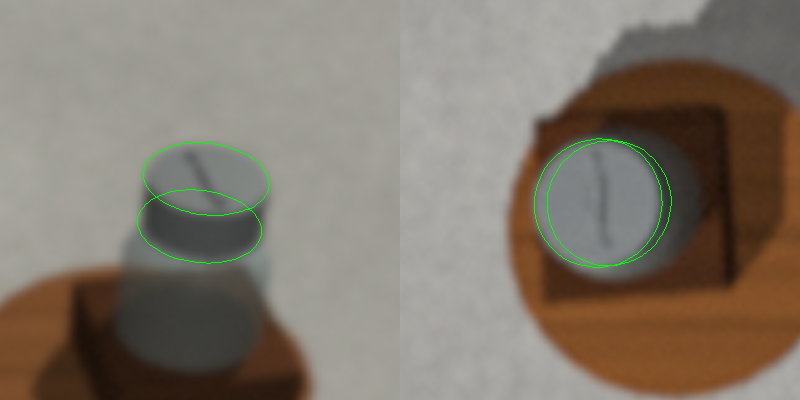

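Lid at about (0.470, 0.176), with its edge at z ≈ 0.112. That matches 12 + 100 mm, and the top fit suggests up to 2 mm more in +y. I'll move above it while turning the wrist to mid-range.

```bash
python3 - <<'E'
import numpy as np
d=np.array([.470-.223,.1765+.4753])/24/.03
for k in range(24):
    t=np.radians(-64.8+6*k); print([-1,round(float(d@[np.cos(t),np.sin(t)]),2),0,round(float(d@[-np.sin(t),np.cos(t)]),2),0,-1,0],end=",")
E
```

```text
[-1, -0.67, 0, 0.7, 0, -1, 0],[-1, -0.6, 0, 0.76, 0, -1, 0],[-1, -0.51, 0, 0.82, 0, -1, 0],[-1, -0.43, 0, 0.87, 0, -1, 0],[-1, -0.33, 0, 0.91, 0, -1, 0],[-1, -0.23, 0, 0.94, 0, -1, 0],[-1, -0.14, 0, 0.96, 0, -1, 0],[-1, -0.03, 0, 0.97, 0, -1, 0],[-1, 0.07, 0, 0.97, 0, -1, 0],[-1, 0.17, 0, 0.95, 0, -1, 0],[-1, 0.27, 0, 0.93, 0, -1, 0],[-1, 0.36, 0, 0.9, 0, -1, 0],[-1, 0.45, 0, 0.86, 0, -1, 0],[-1, 0.54, 0, 0.8, 0, -1, 0],[-1, 0.62, 0, 0.74, 0, -1, 0],[-1, 0.7, 0, 0.67, 0, -1, 0],[-1, 0.76, 0, 0.6, 0, -1, 0],[-1, 0.82, 0, 0.51, 0, -1, 0],[-1, 0.87, 0, 0.43, 0, -1, 0],[-1, 0.91, 0, 0.33, 0, -1, 0],[-1, 0.94, 0, 0.23, 0, -1, 0],[-1, 0.96, 0, 0.14, 0, -1, 0],[-1, 0.97, 0, 0.03, 0, -1, 0],[-1, 0.97, 0, -0.07, 0, -1, 0],
```

servo_tool(targets=[[[-1,-0.67,0,0.7,0,-1,0],[-1,-0.6,0,0.76,0,-1,0],[-1,-0.51,0,0.82,0,-1,0],[-1,-0.43,0,0.87,0,-1,0],[-1,-0.33,0,0.91,0,-1,0],[-1,-0.23,0,0.94,0,-1,0],[-1,-0.14,0,0.96,0,-1,0],[-1,-0.03,0,0.97,0,-1,0],[-1,0.07,0,0.97,0,-1,0],[-1,0.17,0,0.95,0,-1,0],[-1,0.27,0,0.93,0,-1,0],[-1,0.36,0,0.9,0,-1,0]]], newtons=20)

```text
clock: 2.1
position: [0.3477, -0.1483, 0.2535]
orientation: [0.706, 0.046, -0.045, -0.706]
wrist_force: [0.5, -0.1, 0.2]
gripper_width: 0.0854
```

servo_tool(targets=[[[-1,0.45,0,0.86,0,-1,0],[-1,0.54,0,0.8,0,-1,0],[-1,0.62,0,0.74,0,-1,0],[-1,0.7,0,0.67,0,-1,0],[-1,0.76,0,0.6,0,-1,0],[-1,0.82,0,0.51,0,-1,0],[-1,0.87,0,0.43,0,-1,0],[-1,0.91,0,0.33,0,-1,0],[-1,0.94,0,0.23,0,-1,0],[-1,0.96,0,0.14,0,-1,0],[-1,0.97,0,0.03,0,-1,0],[-1,0.97,0,-0.07,0,-1,0],[-1,0,0,0,0,0,0],[-1,0,0,0,0,0,0]]])

```text
clock: 3.5
position: [0.4712, 0.1767, 0.253]
orientation: [-0.545, -0.45, 0.451, 0.545]
wrist_force: [0.3, -0.6, -0.2]
gripper_width: 0.0855
```

```bash
python3 - <<'E'
from h import *
o=get_obs();m=R.from_quat(o["orientation"]).as_matrix()
print(o["clock"],o["q"].round(3),o["position"],m.round(3),o["wrist_force"],o["wrist_torque"])
print(m.T@(np.array([.470,.1765,.1335])-o["position"])/.03)
im=[cv2.resize(snapshot(c)[:,:,::-1][v-60:v+60,u-65:u+65],None,fx=3,fy=3,interpolation=2) for c,u,v in (("scene",320,130),("top",180,240))]
cv2.imwrite("pics/above.png",np.hstack(im))
E
```

```text
3.5 [ 0.214  0.25  -0.209  1.112 -0.     0.403] [0.47120307 0.17672175 0.25304741] [[ 0.188 -0.001 -0.982]
 [ 0.982 -0.     0.188]
 [-0.    -1.     0.001]] [ 0.27697043 -0.644862   -0.17466038] [-0.02172553  0.03338606  0.00596318]
[-0.01288507  3.98493926  0.03594118]
```

View pics/above.png

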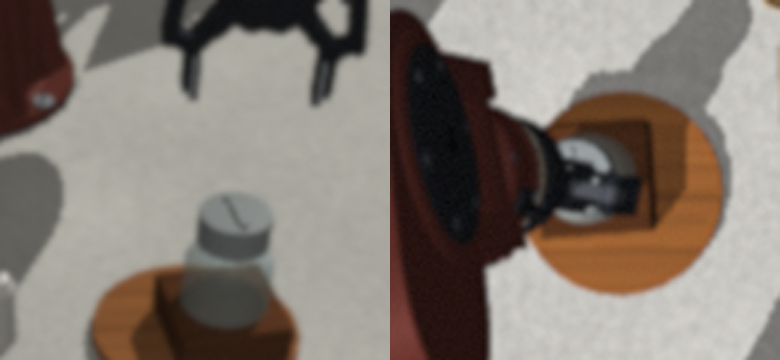

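The open jaws are above the lid. In the scene view they look roughly centred, at crop (255, 90) against the lid at (235, 215). I'll descend until the tips sit just above the lid, then check with projected points.

servo_tool(targets=[[[-1,0,0.9,0.03,0,0,0],[-1,0,0.9,0,0,0,0],[-1,0,0.7,0,0,0,0],[-1,0,0,0,0,0,0],[-1,0,0,0,0,0,0]]])

```text
clock: 4.1
position: [0.4705, 0.176, 0.1789]
orientation: [0.545, 0.45, -0.45, -0.545]
wrist_force: [0.9, -0.4, -0.1]
gripper_width: 0.0853
```

```bash
python3 - <<'E'
from h import *
o=get_obs();m=R.from_quat(o["orientation"]).as_matrix();p=o["position"];print(p,o["wrist_force"])
u,v=320,130
im=cv2.resize(snapshot("scene")[:,:,::-1][v-60:v+60,u-65:u+65],None,fx=6,fy=6,interpolation=2)
def dot(X,col):
    for a,b in proj("scene",X): cv2.circle(im,(int((a-u+65.5)*6),int((b-v+60.5)*6)),3,col,-1)
dot([p+m@[s*.0427,.009,0] for s in (1,-1)],(0,0,255))
dot([p+m@[0,y,0] for y in (.0,.022)],(0,255,255))
t=np.linspace(0,6.28,40)
for h in (0,.028): dot(np.c_[.470+.03*np.cos(t),.1765+.03*np.sin(t),0*t+.112+h],(0,255,0))
cv2.imwrite("pics/near.png",im)
E
```

```text
[0.47051611 0.17602043 0.17892656] [ 0.9330265  -0.35046646 -0.13551213]
```

View pics/near.png

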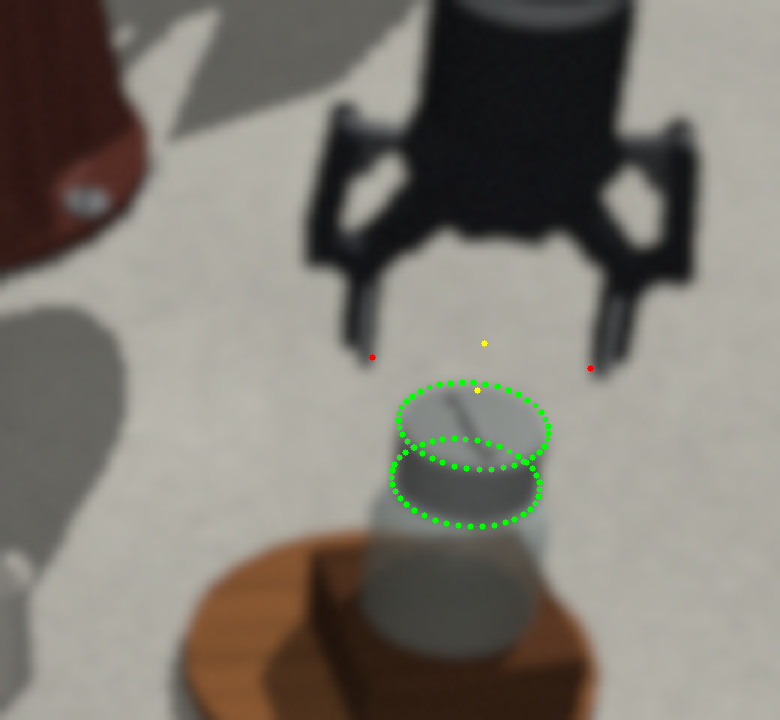

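The projected tips (red) match the finger ends at (372, 357) and (590, 368). The lid outline matches too, and the jaws straddle it. I'll descend and close gently.

servo_tool(targets=[[[-1,0,0.7,0,0,0,0],[-1,0,0.6,0,0,0,0],[-1,0,0.37,0,0,0,0],[-1,0,0,0,0,0,0],[-1,0,0,0,0,0,0]]])

```text
clock: 4.65
position: [0.471, 0.1767, 0.1291]
orientation: [0.545, 0.451, -0.45, -0.545]
wrist_force: [-0.4, -0.1, 0.3]
gripper_width: 0.0855
```

servo_tool(targets=[[[1,0,0,0,0,0,0],[1,0,0,0,0,0,0],[1,0,0,0,0,0,0],[1,0,0,0,0,0,0],[1,0,0,0,0,0,0],[1,0,0,0,0,0,0],[1,0,0,0,0,0,0]]], newtons=20)

```text
clock: 5.35
position: [0.4711, 0.1768, 0.1291]
orientation: [0.545, 0.451, -0.45, -0.545]
wrist_force: [-0.6, 0.2, 6.2]
gripper_width: 0.0596
```

```bash
python3 - <<'E'
from h import *
o=get_obs();m=R.from_quat(o["orientation"]).as_matrix();print(o["position"],o["wrist_force"],o["wrist_torque"],m.T@o["wrist_force"],o["gripper_width"],o["q"][5])
E
```

```text
[0.47110514 0.17676184 0.12906075] [-0.57947534  0.21420249  6.23515903] [-0.13108283  0.12599411 -0.00502962] [ 0.10441079 -6.23596191  0.60063299] 0.059576148904133576 0.40311465671885793
```

Gripped at 59.6 mm and centred, with small lateral forces. I'll gently test anticlockwise in small steps.

servo_tool(targets=[[[1,0,0,0,0,-0.25,0],[1,0,0,0,0,-0.25,0],[1,0,0,0,0,0,0]]], newtons=30)

```text
clock: 5.65
position: [0.471, 0.1768, 0.1291]
orientation: [0.533, 0.465, -0.464, -0.533]
wrist_force: [-1.5, 0.7, 8.4]
gripper_width: 0.0592
```

```bash
cat > s.py <<'E'
from h import *
o=get_obs();m=R.from_quat(o["orientation"]).as_matrix();print(o["clock"],"yaw",np.degrees(np.arctan2(m[1,0],m[0,0])).round(2),"pos",o["position"].round(4),"F",o["wrist_force"].round(2),"T",o["wrist_torque"].round(3),o["gripper_width"].round(4),"q6",o["q"][5].round(3),"eff6",o["joint_efforts"][5].round(3))
E
python3 s.py
```

```text
Traceback (most recent call last):
  File "s.py", line 2, in <module>
    o=get_obs();m=R.from_quat(o["orientation"]).as_matrix();print(o["clock"],"yaw",np.degrees(np.arctan2(m[1,0],m[0,0])).round(2),"pos",o["position"].round(4),"F",o["wrist_force"].round(2),"T",o["wrist_torque"].round(3),o["gripper_width"].round(4),"q6",o["q"][5].round(3),"eff6",o["joint_efforts"][5].round(3))
                                                                                                                                                                                                                            ^^^^^^^^^^^^^^^^^^^^^^^^
AttributeError: 'float' object has no attribute 'round'
```

```bash
sed -i 's/o\["gripper_width"\].round(4)/round(o["gripper_width"],4)/' s.py; python3 s.py
```

```text
5.65 yaw 82.2 pos [0.471  0.1768 0.1291] F [-1.46  0.73  8.35] T [-0.105  0.336 -0.019] 0.0592 q6 0.35 eff6 -0.318
```

servo_tool(targets=[[[1,0,0,0,0,-0.2,0],[1,0,0,0,0,-0.2,0],[1,0,0,0,0,0,0]]])

```text
clock: 5.95
position: [0.4711, 0.1767, 0.1291]
orientation: [0.523, 0.476, -0.475, -0.523]
wrist_force: [-0.4, 0.1, 6.8]
gripper_width: 0.0593
```

```bash
python3 s.py
```

```text
5.95 yaw 84.57 pos [0.4711 0.1767 0.1291] F [-0.45  0.08  6.78] T [-0.305  0.289 -0.071] 0.0593 q6 0.308 eff6 -0.32
```

servo_tool(targets=[[[1,0,0,0,0,-0.2,0],[1,0,0,0,0,-0.1,0],[1,0,0,0,0,0,0]]])

```text
clock: 6.25
position: [0.4711, 0.1766, 0.1291]
orientation: [0.516, 0.484, -0.483, -0.515]
wrist_force: [-0.8, -1.5, 7.5]
gripper_width: 0.0592
```

```bash
python3 s.py
```

```text
6.25 yaw 86.31 pos [0.4711 0.1766 0.1291] F [-0.82 -1.47  7.5 ] T [-0.258  0.28  -0.609] 0.0592 q6 0.278 eff6 -0.763
```

The torque jumped to −0.61 N·m after about 7°, so anticlockwise is the stop. I'll back off and try clockwise: 16° first to confirm.

servo_tool(targets=[[[1,0,0,0,0,0.4,0],[1,0,0,0,0,0.5,0],[1,0,0,0,0,0.5,0],[1,0,0,0,0,0.5,0],[1,0,0,0,0,0,0]]])

```text
clock: 6.75
position: [0.4717, 0.1767, 0.1292]
orientation: [0.562, 0.431, -0.429, -0.561]
wrist_force: [0.9, -1.0, 5.3]
gripper_width: 0.0592
```

```bash
python3 s.py
```

```text
6.75 yaw 74.86 pos [0.4717 0.1767 0.1292] F [ 0.91 -0.98  5.31] T [-0.219 -0.13   0.014] 0.0592 q6 0.478 eff6 0.714
```

servo_tool(targets=[[[1,0,0,0,0,0.4,0],[1,0,0,0,0,0.4,0],[1,0,0,0,0,0,0]]])

```text
clock: 7.05
position: [0.4717, 0.1767, 0.1291]
orientation: [0.579, 0.407, -0.405, -0.578]
wrist_force: [1.7, 0.3, 6.8]
gripper_width: 0.0592
```

```bash
python3 s.py
```

```text
7.05 yaw 70.1 pos [0.4717 0.1767 0.1291] F [1.68 0.3  6.78] T [-0.167 -0.122 -0.006] 0.0592 q6 0.561 eff6 0.523
```

Clockwise is free (−0.006 N·m at 9° past the start). I'll continue, checking along the way.

servo_tool(targets=[[[1,0,0,0,0,0.5,0],[1,0,0,0,0,0.5,0],[1,0,0,0,0,0.5,0],[1,0,0,0,0,0.5,0],[1,0,0,0,0,0,0]]])

```text
clock: 7.55
position: [0.4716, 0.1767, 0.1292]
orientation: [0.619, 0.344, -0.342, -0.618]
wrist_force: [0.5, -1.2, 7.2]
gripper_width: 0.0591
```

```bash
python3 s.py
```

```text
7.55 yaw 58.07 pos [0.4716 0.1767 0.1292] F [ 0.54 -1.25  7.21] T [-0.227 -0.145  0.009] 0.0591 q6 0.771 eff6 0.658
```

servo_tool(targets=[[[1,0,0,0,0,0.6,0],[1,0,0,0,0,0.6,0],[1,0,0,0,0,0.6,0],[1,0,0,0,0,0.6,0],[1,0,0,0,0,0.6,0],[1,0,0,0,0,0.6,0],[1,0,0,0,0,0.6,0],[1,0,0,0,0,0.6,0],[1,0,0,0,0,0.6,0],[1,0,0,0,0,0.6,0],[1,0,0,0,0,0.6,0],[1,0,0,0,0,0.6,0],[1,0,0,0,0,0.6,0],[1,0,0,0,0,0.6,0],[1,0,0,0,0,0,0],[1,0,0,0,0,0,0]]])

```text
clock: 9.15
position: [0.4714, 0.1766, 0.1291]
orientation: [0.706, 0.049, -0.047, -0.705]
wrist_force: [1.5, -0.8, 7.6]
gripper_width: 0.0592
```

```bash
cat > t.py <<'E'
from h import *
import sys
im=[cv2.resize(snapshot(c)[:,:,::-1][v-60:v+60,u-65:u+65],None,fx=3,fy=3,interpolation=2) for c,u,v in (("scene",325,130),("top",180,240))]
cv2.imwrite(sys.argv[1],np.hstack(im))
E
python3 s.py; python3 t.py pics/turned.png
```

```text
9.15 yaw 7.77 pos [0.4714 0.1766 0.1291] F [ 1.47 -0.85  7.63] T [-0.329  0.064 -0.022] 0.0592 q6 1.649 eff6 0.07
```

View pics/turned.png

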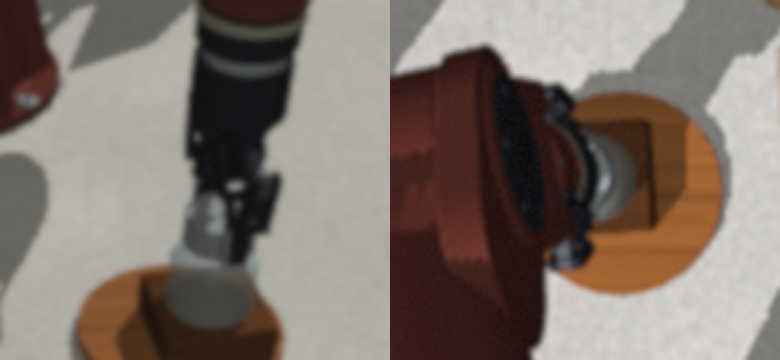

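The lid is turned about 71° clockwise and the fingers still hold it at 59 mm. I'll do a small gentle lift first and watch the force.

servo_tool(targets=[[[1,0,-0.05,0,0,0,0],[1,0,-0.05,0,0,0,0],[1,0,-0.05,0,0,0,0],[1,0,0,0,0,0,0]]])

```text
clock: 9.65
position: [0.4705, 0.1767, 0.1328]
orientation: [-0.705, -0.048, 0.048, 0.706]
wrist_force: [0.3, 1.4, -0.6]
gripper_width: 0.0592
```

```bash
python3 s.py
```

```text
9.65 yaw 7.75 pos [0.4705 0.1767 0.1328] F [ 0.28  1.43 -0.64] T [ 0.008 -0.034 -0.017] 0.0592 q6 1.649 eff6 -0.004
```

It is free: the wrist carries only the lid's weight. I'll lift to about 10 cm.

servo_tool(targets=[[[1,0,-0.2,0,0,0,0],[1,0,-0.4,0,0,0,0],[1,0,-0.5,0,0,0,0],[1,0,-0.5,0,0,0,0],[1,0,-0.5,0,0,0,0],[1,0,-0.5,0,0,0,0],[1,0,-0.4,0,0,0,0],[1,0,-0.2,0,0,0,0],[1,0,0,0,0,0,0],[1,0,0,0,0,0,0],[1,0,0,0,0,0,0],[1,0,0,0,0,0,0]]])

```text
clock: 10.85
position: [0.4702, 0.1766, 0.2281]
orientation: [0.706, 0.047, -0.048, -0.705]
wrist_force: [0.0, -0.6, 0.2]
gripper_width: 0.0593
```

```bash
python3 s.py; python3 t.py pics/lifted.png
```

```text
10.85 yaw 7.74 pos [0.4702 0.1766 0.2281] F [ 0.04 -0.55  0.2 ] T [ 0.009 -0.002 -0.029] 0.0593 q6 1.649 eff6 -0.0
```

View pics/lifted.png

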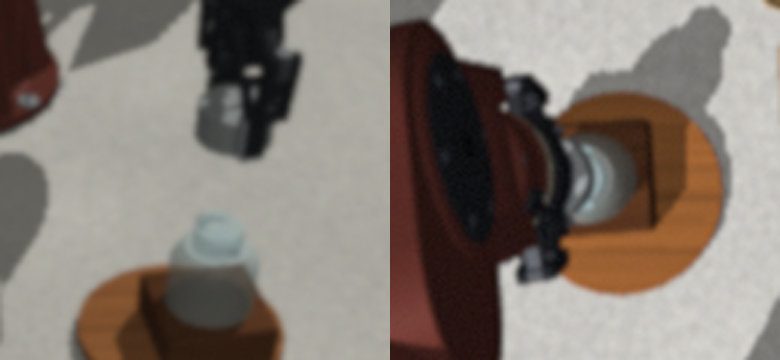

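The lid is held at crop (230, 125), above the bare jar neck at (218, 235). It is level with the gripper, so I'll hand in.

```bash
python3 -c "
from workcell import *
print(hand_in())"
```

```text
the job is handed in; nothing more can be done
None
```

The jar on the round board is open. I handed the job in at about 11 s with its lid still in the gripper, level and 9.9 cm above where it sat, over its own jar.

- **Finding the direction:** Anticlockwise, the torque stayed low and then jumped to about 0.6 N·m after some 7°. I took that as the stop and backed off at once. Clockwise it turned freely.
- **Opening:** I turned the lid about 71° clockwise from its start, then lifted it a few millimetres as a test. Only about the lid's own weight showed on the wrist, so I lifted it the rest of the way.
- **Last checks:** The grip was 59.3 mm wide and the wrist forces were below 1 N. The final picture showed the bare jar neck with the lid above it.
- **Not checked:** I judged the lid level from the tool's pose and the picture, without measuring it. I did not look again at the other jar or the other things at the end. The arm touched only this lid.

No check failed. One reading disagreed: the last joint's own torque was up to 0.7 N·m during free turning while the wrist read almost zero. I took that for joint friction.

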